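Lift the hinged lid off a satellite transport case and stand it in the rack

TASK

Take the lid off the aluminium transport case: swing it up to vertical by its overhanging lip, lift it straight up off its hinge pins, and stand it upright, hinge edge down, squarely in the empty bay of the panel rack, then let go. Do not wrench the hinges, do not let the lid drop or fall shut, do not touch the circuit-board stack inside the case, and leave the other things on the bench where they are.

Things in the scene. Friction and masses are not known exactly. Their poses are not given: they have to be found in the camera images.
- case: Fixed aluminium transport case, body 150 (x) x 200 (y) x 100 mm high, open at the top under its lid. Origin: centre of its underside; x points from its front (the side with the lip) to its hinge side, z up. The closed lid is not latched: it lies on the rim by its own weight.
- case_hinge (a point): Fixed point on the case's hinge axis, midway between the pins: 97 mm behind the case's origin (+x) and 105 mm above the bench; case axes, hinge axis along y. Two fixed flatted pins at y = +-60 mm, 6 mm (x) by 13 mm (z) in section, carry the lid's hooks. lid_hinge coincides with this point, within 3 mm of play, while the lid is hung.
- case_stop (a point): Middle of the steel stop bow's top bar (8 mm round, 176 mm long along y), 25 mm behind and 32 mm above the hinge axis. The opened lid comes to rest on it leaning 25 degrees back past vertical and stays there by its weight.
- lid_centre (a point): Centre of the loose lid's plate at mid thickness. Plate 184 (x) x 200 (y) x 10 mm, lid 0.3 to 0.6 kg. Axes equal the case's when closed: z is the outward normal, x points from the front edge to the hinge edge. Two ribs, 12 mm deep, 8 mm wide, under the plate at y = +-78 mm, x = -37 to +63 mm.
- lid_lip (a point): Middle of the lid's front edge at mid thickness, 92 mm from lid_centre along -x; same axes. Closed, the front overhangs the case's front wall by 28 mm: this free lip (underside 100 mm above the bench) is what the lid is lifted by. Both faces are clear for 45 mm from the edge. There is no handle.
- lid_hinge (a point): The lid's hinge axis, midway between its two steel hooks, 108 mm from lid_centre along +x; same axes. Hooks at y = +-60 mm, 18 mm wide, 26 mm thick, ending 14 mm beyond this axis; 16 mm bore, 10 mm mouth towards +x: captive on the flatted pin unless the lid is within about 15 degrees of vertical (x down) and the mouths are centred on the pins within 2 mm; free once lifted 21 mm.
- stack: Stack of four circuit boards, 90 x 94 mm, lying in the case with its top 82 mm above the bench; fixed there; delicate. Origin: centre of its underside, 21 mm above the bench.
- rack: Fixed steel panel rack: base 170 (x) x 200 (y) x 8 mm, origin at the centre of its underside, and three upright rod loops across it at x = -64, 0, +64 mm, each 140 mm wide (y) and 110 mm high, rod 8 mm. The bay between the loops at 0 and +64 mm holds a dark solar panel 139 mm high; the bay between -64 and 0 mm is empty (56 mm clear).
- rack_bay (a point): Centre of the empty bay's floor, 8 mm above the bench, 32 mm on the -x side of the rack's origin; rack axes (x across the bay, y along it).
- screwdriver: Bystander: a 170 mm screwdriver with a black handle 26 mm thick, lying on the mat; origin under its middle.
- cap: Bystander: a black lens cap like a small cup, 48 mm across, 35 mm high; origin under its centre.
- frame: Bystander: an empty black and aluminium satellite frame, a 100 mm cube of bars 114 mm high; origin under its centre.
- pliers: Bystander: long-nose pliers with green handles, 170 mm long, 18 mm high, lying on the mat; origin under the middle, at the root of the jaws.
- tray: Bystander: an open clear plastic tray 120 x 85 x 35 mm; origin under its centre.
- boxlid: Bystander: a red plastic box lid 130 x 130 x 16 mm lying flat; origin under its centre.
- alcohol: Bystander: a white squeeze bottle 56 mm across, 140 mm high, standing; origin under its centre.

How it is judged:
By the outcome, as a careful person would: the job done as asked, in the order asked, and still so for the second after the job is handed in, with the robot touching nothing.
It also fails if it takes over 51 s, if anything falls off the work surface, if the arm or the gripper's body presses on something with over 40 N, if the wrist force passes 120 N, or if a joint passes its speed limit or range.

ROBOT

A 7-joint arm with a two-finger parallel gripper is mounted at the origin on the work surface. World frame = base frame: x ahead of the robot, y to its left, z up, the work surface at z = 0. Lengths are in m, angles in rad, forces in N, time in s.
With the tool pointing down it reaches from about 0.425 to 1.025 m from the base axis. Payload 3.6 kg.
Tool frame: the origin (TCP) lies where the fingers leave the gripper's body, on its centre line; the fingertips stand 73 mm ahead of it and the grasp point (between the pads) lies 54 mm ahead of it; z points along the fingers, y is the line along which they close (so a half turn about z gives the same grasp; the last joint's range is limited). The gripper opens to 85 mm and grips with 20 to 120 N. Pads are 22 mm wide; open, the fingers measure 114 mm over their backs; the gripper's body (76 mm by 85 mm) begins 54 mm behind the grasp point. The pads swing forward as they close: fully open they stand 13 mm farther back than shut.
Start: joints at [-1.379, 0.591, 0.048, 1.609, -0.033, 0.943, -0.034], TCP at [0.204, 0.696, 0.304] pointing down, gripper open.
Joint ranges: [-2.69, 2.69], [-0.47, 2.24], [-1.27, 1.36], [0.19, 2.51], [-1.53, 4.68], [0.08, 2.07], [-3.09, 3.09]. Speed limits (rad/s): [2.57, 2.57, 3.14, 3.14, 3.14, 3.14, 3.14].

INTERFACE

Orientations are given as [roll, pitch, yaw] about the fixed x, y, z axes, in that order (R = Rz(yaw) Ry(pitch) Rx(roll)).
In Python, from bench import state, viewer, workorder gives the robot as it stands.
- The arm moves only by the tool play_rows, never from a script. Its argument "steps" is one flat list of numbers, 5 for each row, row after row: the shift along the world's x, y, z in cm, then the turn about the world's z in rad, then the gripper's target within -1 to 1 (shut at 1, half-way at 0, fully open at -1). A call has 1 to 20 rows; each row shifts and turns the commanded pose from where the row before left it; what a row does not reach is not made up. A row lasts 1/12 s, in which the tool goes at most 41.7 mm and 7.16 degrees, less where a joint would pass 70% of its speed; a pose out of reach is approached as far as the arm can. A call is refused whole if a number of a shift passes 4.17 or a number of a turn 0.125, either way. A call with a gripper value outside its range is refused whole. The fingers move at their own pace and stop on an object; the grip force is fixed at half the most. Time passes only in rows, so rows that do not move let the fingers close. It gives the time, the measured TCP pose, the force, the opening and the grip force at its end, in the units of the state.
- state(): the state, without advancing time (a new reading comes with each control period).
- viewer.read_camera(name): name is "scene" or "top" or "wrist"; returns a dict with "pixels" (400x640x3 uint8, red, green, blue), "fx", "fy", "cx", "cy" (pixels), "xyz" and "rotation" of the camera in the world. Camera axes: x right, y down, z forward; pixel columns grow to the right and rows downward; lengths in m; the calibration is good to about 2 mm. The wrist camera is an equidistant fisheye: a pixel r from the principal point sees the ray r / f radians off the axis. A picture is of the moment at which its call begins. There is no depth.
- workorder.hand_in(): hands the job in; it is judged then, once.
Trained networks look in the newest picture that a camera, given by its name, has taken for a name from the list of things; names that differ only in an ending like _2 or _b are one class to them, and where a whole thing is asked for, a point or a joint stands for the part that bears it (a point fixed in the world has none). Each returns a list of dicts, best first, with "conf" (0 to 1); they miss things now and then, are a little off and sometimes report something else, mostly with a low value. They report only what shows in the picture. A call takes as long as a camera call.
- viewer.search_frame(camera, label): "at" ([x, y, z] in m, in world coordinates, good to about 4 mm: the middle of the surface that is visible of it).
- viewer.mark_of(camera, label): "at" ([x, y, z] in m, in world coordinates, good to about 4 mm: a listed point, or the origin of a listed thing).
The state is a dict: "time_s": time; "qpos": joint angles; "dq": joint speeds; "joint_torque": joint torques, N m; "tool_pos": TCP position; "tool_rot": TCP orientation; "ft_force": force on the tool from outside, world axes, zero at the start; "ft_torque": the same for the moment, N m; "finger_gap": opening from 0.0 (shut) to 1.0 (fully open); "grip_force": force on a finger pad.
Only numpy, scipy, OpenCV 4.12 (cv2) and the standard library are available. Lean on these libraries where they do the work, as an engineer would, in place of code of your own. Each camera call takes 0.05 s, during which the arm holds its last target. There are 200 camera calls.

## Working session

There is one attempt and no reset: what is moved stays moved. The work goes in short steps, Python scripts to look and compute and a tool call to move; the robot and the scene stay as the last step left them, time stands still between calls to the robot, and variables do not carry over. Pictures are saved under pics/ and viewed, at most 10 in all, crops included, and the job is handed in when it is done.

Besides the shell and the picture viewer there is one more tool, called by a JSON object that holds its "method" and its "body". play_rows: Moves the arm, as the interface text tells. Its arguments: {"type":"object","properties":{"steps":{"type":"array"}},"required":["steps"]}

```bash
ls; mkdir -p pics; python3 - <<'E'
from bench import state, viewer
import cv2, numpy as np
s=state(); print({k:np.round(s[k],3) for k in ('time_s','tool_pos','tool_rot','ft_force','qpos','finger_gap')})
for c in ('scene','top'):
    im=viewer.read_camera(c); cv2.imwrite(f'pics/{c}0.png',im['pixels'][:,:,::-1])
    for l in ['case','case_hinge','case_stop','lid_centre','lid_lip','lid_hinge','rack','rack_bay','frame','alcohol','tray','boxlid','cap','screwdriver','pliers']:
        print(c,l,[(np.round(d['at'],3).tolist(),round(d['conf'],2)) for d in viewer.mark_of(c,l)[:2]])
E
```

```text
pics
{'time_s': np.float64(0.0), 'tool_pos': array([0.204, 0.695, 0.303]), 'tool_rot': array([-3.139,  0.   ,  2.856]), 'ft_force': array([ 0.531, -0.388,  0.072]), 'qpos': array([-1.379,  0.592,  0.048,  1.61 , -0.033,  0.943, -0.034]), 'finger_gap': np.float64(0.998)}
scene case [([0.558, 0.132, 0.002], 0.61), ([0.568, 0.513, -0.001], 0.61)]
scene case_hinge [([0.62, 0.056, 0.104], 0.59)]
scene case_stop [([0.638, 0.044, 0.135], 0.81)]
scene lid_centre [([0.549, 0.14, 0.108], 0.66), ([0.62, 0.054, 0.107], 0.4)]
scene lid_lip [([0.492, 0.213, 0.104], 0.63)]
scene lid_hinge [([0.62, 0.056, 0.105], 0.67)]
scene rack [([0.494, -0.273, 0.003], 0.82), ([0.478, -0.246, 0.011], 0.2)]
scene rack_bay [([0.48, -0.244, 0.01], 0.75)]
scene frame [([0.782, 0.02, -0.004], 0.64)]
scene alcohol [([0.63, -0.476, -0.003], 0.74)]
scene tray [([0.435, 0.453, -0.002], 0.72), ([0.566, 0.512, -0.003], 0.21)]
scene boxlid [([0.569, 0.515, -0.001], 0.74), ([0.477, -0.243, 0.009], 0.51)]
scene cap [([0.679, -0.107, -0.001], 0.61)]
scene screwdriver [([0.635, 0.043, 0.137], 0.72), ([0.375, -0.039, -0.0], 0.53)]
scene pliers [([0.417, -0.47, -0.002], 0.94)]
top case []
top case_hinge [([0.619, 0.059, 0.106], 0.93), ([0.478, -0.242, 0.006], 0.26)]
top case_stop [([0.633, 0.04, 0.134], 0.72), ([0.567, 0.511, -0.004], 0.36)]
top lid_centre [([0.551, 0.142, 0.106], 0.76)]
top lid_lip [([0.495, 0.213, 0.102], 0.78)]
top lid_hinge [([0.617, 0.059, 0.105], 0.74)]
top rack [([0.495, -0.272, -0.001], 0.74)]
top rack_bay [([0.478, -0.243, 0.007], 0.87)]
top frame [([0.783, 0.021, -0.001], 0.92)]
top alcohol [([0.636, -0.467, -0.0], 0.74)]
top tray [([0.435, 0.455, 0.001], 0.91)]
top boxlid [([0.566, 0.513, -0.005], 0.77)]
top cap [([0.675, -0.103, 0.001], 0.7)]
top screwdriver [([0.374, -0.033, -0.001], 0.66)]
top pliers [([0.415, -0.465, -0.003], 0.81)]
```

View pics/top0.png

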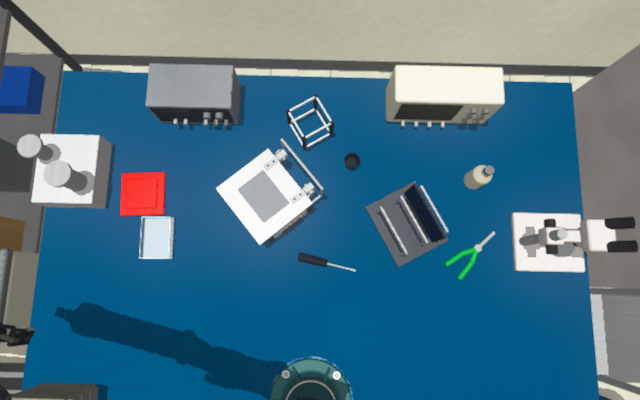

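View pics/scene0.png

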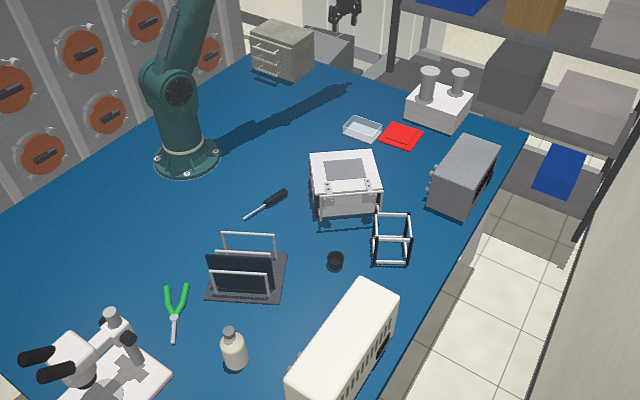

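```bash
cat > h.py <<'E'
import numpy as np, cv2
from bench import state, viewer
def unproj(c,uv,z):
    uv=np.atleast_2d(uv).astype(float)
    d=np.c_[(uv[:,0]-c['cx'])/c['fx'],(uv[:,1]-c['cy'])/c['fy'],np.ones(len(uv))]@np.array(c['rotation']).T
    o=np.array(c['xyz']); return (o+d*((z-o[2])/d[:,2])[:,None])[:,:2]
def proj(c,p):
    q=(np.atleast_2d(p)-np.array(c['xyz']))@np.array(c['rotation'])
    return np.c_[c['fx']*q[:,0]/q[:,2]+c['cx'],c['fy']*q[:,1]/q[:,2]+c['cy']]
def st():
    s=state(); print({k:np.round(s[k],3).tolist() for k in ('time_s','tool_pos','tool_rot','ft_force','qpos','finger_gap','grip_force')}); return s
E
python3 - <<'E'
from h import *
c=viewer.read_camera('top'); im=c['pixels'].astype(int)
print(c['xyz'],c['fx'])
# lid: white
m=((im.min(2)>170)).astype(np.uint8)
def comp(m,u,v,z,name):
    m=cv2.morphologyEx(m,cv2.MORPH_CLOSE,np.ones((15,15))); m=cv2.morphologyEx(m,cv2.MORPH_OPEN,np.ones((9,9)))
    n,l=cv2.connectedComponents(m); k=(l==l[v,u]).astype(np.uint8)
    ct=max(cv2.findContours(k,cv2.RETR_EXTERNAL,cv2.CHAIN_APPROX_NONE)[0],key=len)[:,0,:]
    w=unproj(c,ct,z)*1000
    r=cv2.minAreaRect(w.astype(np.float32)); b=cv2.boxPoints(r)
    print(name,l[v,u],r)
    # robust line fit for each side
    for i in range(4):
        p,q=b[i],b[(i+1)%4]; t=(q-p)/np.linalg.norm(q-p); nn=np.array([-t[1],t[0]])
        s=(w-p)@t; L=np.linalg.norm(q-p); dd=abs((w-p)@nn)
        ok=(dd<6)&(s>.15*L)&(s<.85*L)
        if ok.sum()<8: continue
        f=cv2.fitLine(w[ok].astype(np.float32),cv2.DIST_HUBER,0,.01,.01).ravel()
        print('  side ang',np.degrees(np.arctan2(f[1],f[0])).round(2),'pt',f[2:].round(1),ok.sum(),'L',round(L))
comp(m,240,195,.11,'lid')
b=((im[:,:,2]-im[:,:,0]<45)&(im.max(2)<255)).astype(np.uint8)
b[:,:360]=0;b[:,455:]=0;b[:160]=0;b[280:]=0
comp(b,405,255,.008,'rack')
E
```

```text
[0.32423666 0.01077974 1.38270751] 470.1292254314356Traceback (most recent call last):
  File "<stdin>", line 21, in <module>
  File "<stdin>", line 10, in comp
  File "h.py", line 6, in unproj
    o=np.array(c['xyz']); return (o+d*((z-o[2])/d[:,2])[:,None])[:,:2]
                                                ~^^^^^
IndexError: too many indices for array: array is 1-dimensional, but 2 were indexed
```

```bash
sed -i "s/np.array(c\['rotation'\])/rot(c)/g; 2a from scipy.spatial.transform import Rotation as R\ndef rot(c): return R.from_euler('xyz',c['rotation']).as_matrix()" h.py
cat > fit.py <<'E'
from h import *
c=viewer.read_camera('top'); im=c['pixels'].astype(int)
print(c['rotation'],proj(c,[.55,.14,.11]))
m=((im.min(2)>170)).astype(np.uint8)
def comp(m,u,v,z,name):
    m=cv2.morphologyEx(m,cv2.MORPH_CLOSE,np.ones((15,15))); m=cv2.morphologyEx(m,cv2.MORPH_OPEN,np.ones((9,9)))
    n,l=cv2.connectedComponents(m); k=(l==l[v,u]).astype(np.uint8)
    ct=max(cv2.findContours(k,cv2.RETR_EXTERNAL,cv2.CHAIN_APPROX_NONE)[0],key=len)[:,0,:]
    w=unproj(c,ct,z)*1000
    r=cv2.minAreaRect(w.astype(np.float32)); b=cv2.boxPoints(r)
    print(name,l[v,u],r)
    for i in range(4):
        p,q=b[i],b[(i+1)%4]; t=(q-p)/np.linalg.norm(q-p); nn=np.array([-t[1],t[0]])
        s=(w-p)@t; L=np.linalg.norm(q-p); dd=abs((w-p)@nn)
        ok=(dd<6)&(s>.15*L)&(s<.85*L)
        if ok.sum()<8: continue
        f=cv2.fitLine(w[ok].astype(np.float32),cv2.DIST_HUBER,0,.01,.01).ravel()
        print('  side ang',np.degrees(np.arctan2(f[1],f[0])).round(2),'pt',f[2:].round(1),ok.sum(),'L',round(L))
comp(m,240,195,.11,'lid')
b=((im[:,:,2]-im[:,:,0]<45)&(im.max(2)<255)).astype(np.uint8)
b[:,:360]=0;b[:,455:]=0;b[:160]=0;b[280:]=0
comp(b,405,255,.008,'rack')
E
python3 fit.py
```

```text
[-2.95163193 -0.00543662 -1.54879306] [[264.2151817  195.75242889]]
lid 3 ((627.4528198242188, 74.12806701660156), (229.45895385742188, 416.0496826171875), 50.02938461303711)
  side ang -46.59 pt [541.2   1.5] 15 L 416
  side ang 38.98 pt [828.6  -4.8] 8 L 229
  side ang -39.44 pt [741.  124.4] 13 L 416
  side ang 43.45 pt [435.7 164.3] 13 L 229
rack 1 ((499.4609375, -276.54571533203125), (199.3827362060547, 184.9965362548828), 28.94512939453125)
  side ang -61.12 pt [ 414.  -325.5] 39 L 185
  side ang 28.98 pt [ 542.6 -357. ] 41 L 199
  side ang -61.6 pt [ 591.8 -241.2] 38 L 185
  side ang 29.0 pt [ 454.4 -197.4] 42 L 199
```

```bash
sed -i "s/^comp(m,240.*/m[:,316:]=0;m[:,:200]=0;m[:130]=0;m[260:]=0\ncv2.line(m,(266,138),(330,210),0,9);comp(m,240,195,.11,'lid')/" fit.py; python3 fit.py|head -6
python3 - <<'E'
from h import *
im=viewer.read_camera('top')['pixels'][120:270,190:340,::-1]
cv2.imwrite('pics/lidcrop.png',cv2.resize(im,(600,600),interpolation=cv2.INTER_CUBIC))
E
```

```text
[-2.95163193 -0.00543662 -1.54879306] [[264.2151817  195.75242889]]
lid 1 ((593.1903076171875, 90.53726196289062), (201.1272735595703, 318.7442626953125), 39.56752395629883)
  side ang -49.62 pt [487.2  63.3] 37 L 319
  side ang -51.12 pt [648.5 179.5] 45 L 319
  side ang 39.98 pt [491. 211.] 40 L 201
rack 1 ((499.50775146484375, -276.63037109375), (199.3827362060547, 184.8030242919922), 28.94512939453125)
```

View pics/lidcrop.png

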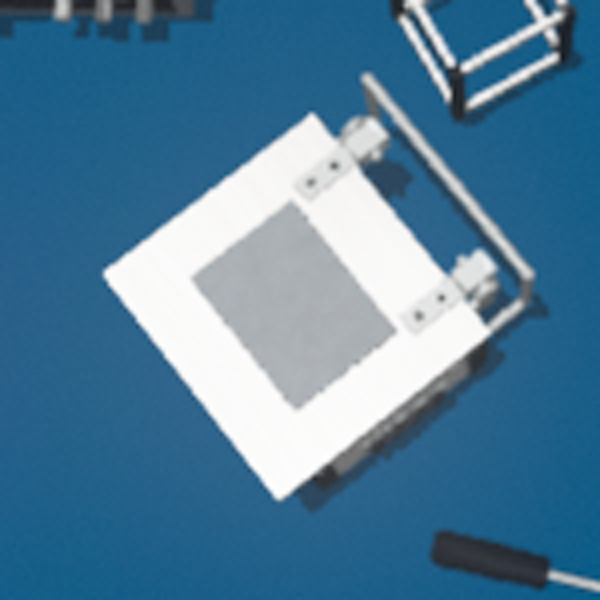

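```bash
python3 - <<'E'
from h import *
c=viewer.read_camera('top')
k=np.array([[104,272],[280,500],[490,330],[313,113]])/4+[190,120]-.5
w=unproj(c,k,.11); print(w.round(4), w.mean(0))
a=lambda p: np.degrees(np.arctan2(p[1],p[0]))
print(a(w[1]-w[0])+90, a(w[2]-w[1]),a(w[2]-w[3])+90,a(w[3]-w[0]))
# robust front/left lines
h=[]
for _ in range(4):
  for cam in ('top','scene'):
    viewer.read_camera(cam)
    h.append([viewer.mark_of(cam,l)[0]['at'] for l in('case_hinge','lid_centre','lid_lip','lid_hinge','rack_bay','rack')])
h=np.median(np.array(h),0); print(h.round(4)); print(a((h[0]-h[2])[:2]),a((h[5]-h[4])[:2]))
E
```

```text
[[0.57   0.2751]
 [0.4163 0.1472]
 [0.5356 0.0083]
 [0.6869 0.1357]] [0.55220412 0.14158839]
-50.22735499313498 -49.3463332358237 -49.888372593017664 -50.027602624522636
[[ 0.6164  0.0584  0.1056]
 [ 0.5523  0.1425  0.1062]
 [ 0.4934  0.2156  0.1033]
 [ 0.6185  0.059   0.1058]
 [ 0.4792 -0.2424  0.0066]
 [ 0.4969 -0.2732  0.0009]]
-51.93625430556924 -60.144876828492414
```

{"method": "play_rows", "body": {"steps": [1.97,-2.54,0,-0.037,-1,1.97,-2.54,0,-0.037,-1,1.97,-2.54,0,-0.037,-1,1.97,-2.54,0,-0.037,-1,1.97,-2.54,0,-0.037,-1,1.97,-2.54,0,-0.037,-1,1.97,-2.54,0,-0.037,-1,1.97,-2.54,0,-0.037,-1,1.97,-2.54,0,-0.037,-1,1.97,-2.54,0,-0.037,-1,1.97,-2.54,0,-0.037,-1,1.97,-2.54,0,-0.037,-1,1.97,-2.54,0,-0.037,-1,1.97,-2.54,0,-0.037,-1,1.97,-2.54,0,-0.037,-1,1.97,-2.54,0,-0.037,-1,0,0,-3,0,-1,0,0,-3,0,-1,0,0,-3,0,-1,0,0,0,0,-1]}}

```text
time_s: 6.32
tool_pos: [0.5167, 0.2876, 0.2091]
tool_rot: [-3.131, -0.001, 2.264]
ft_force: [-0.9, -0.4, -0.7]
finger_gap: 0.999
grip_force: 0.0
```

{"method": "play_rows", "body": {"steps": [0,0,-2.3,0,-1,0,0,-2.3,0,-1,0,0,-2.3,0,-1,0.4,-0.48,0,0,-1,0.4,-0.48,0,0,-1,0.4,-0.48,0,0,-1,0.32,-0.38,0,0,-1,0.13,-0.15,0,0,-1,0.13,-0.15,0,0,-1]}}

```text
time_s: 7.07
tool_pos: [0.5385, 0.2676, 0.1463]
tool_rot: [3.139, 0.001, 2.263]
ft_force: [0.5, 0.5, 0.6]
finger_gap: 1.004
grip_force: 0.0
```

```bash
python3 - <<'E'
from h import *
c=viewer.read_camera('scene')
im=c['pixels'][80:280,230:470,::-1]
cv2.imwrite('pics/a.png',cv2.resize(im,(720,600),interpolation=cv2.INTER_CUBIC)); st()
E
```

```text
{'time_s': 7.117, 'tool_pos': [0.538, 0.267, 0.146], 'tool_rot': [3.14, 0.001, 2.263], 'ft_force': [-0.648, -0.005, 0.668], 'qpos': [-0.651, 0.659, 0.163, 2.0, -0.209, 0.497, 0.355], 'finger_gap': 0.994, 'grip_force': 0.0}
```

View pics/a.png

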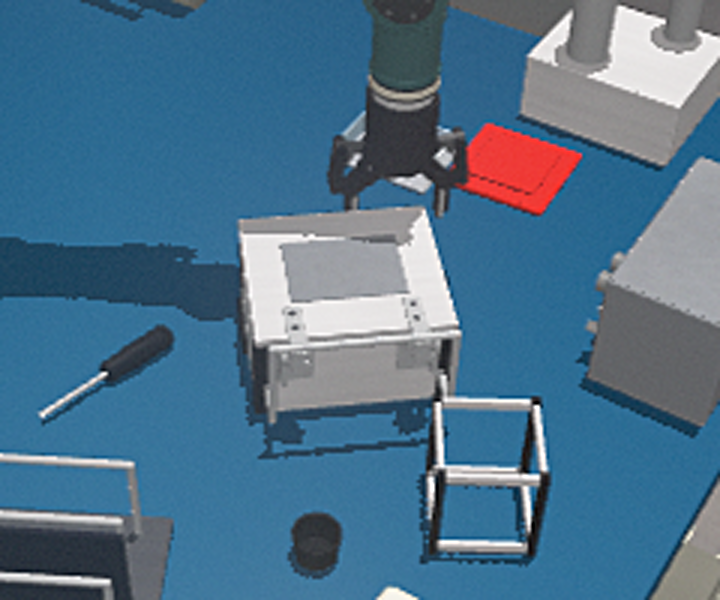

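{"method": "play_rows", "body": {"steps": [0,0,-0.6,0,-1,0.13,-0.15,0,0,-1,0.13,-0.15,0,0,-1,0,0,0,0,-1]}}

```text
time_s: 7.45
tool_pos: [0.5397, 0.265, 0.1385]
tool_rot: [-3.141, -0.001, 2.264]
ft_force: [0.3, -0.7, 0.5]
finger_gap: 1.005
grip_force: 0.2
```

{"method": "play_rows", "body": {"steps": [0.13,-0.15,0,0,-1,0.13,-0.15,0,0,-1,0,0,0,0,-1]}}

```text
time_s: 7.7
tool_pos: [0.5406, 0.264, 0.1386]
tool_rot: [-3.14, -0.004, 2.264]
ft_force: [-4.3, 3.3, 0.4]
finger_gap: 0.998
grip_force: 2.8
```

{"method": "play_rows", "body": {"steps": [0.13,-0.15,0,0,-1,0.13,-0.15,0,0,-1,0,0,0,0,-1]}}

```text
time_s: 7.95
tool_pos: [0.5409, 0.2637, 0.1385]
tool_rot: [-3.138, -0.009, 2.265]
ft_force: [-7.6, 9.0, 3.2]
finger_gap: 1.0
grip_force: 5.8
```

{"method": "play_rows", "body": {"steps": [0.13,-0.15,0,0,-1,0.06,-0.08,0,0,-1,0,0,0.25,0,-1,0,0,0.25,0,-1,0,0,0.25,0,-1,0,0,0.25,0,-1,0,0,0,0,-1]}}

```text
time_s: 8.53
tool_pos: [0.5411, 0.2633, 0.1481]
tool_rot: [-3.137, -0.012, 2.266]
ft_force: [-10.5, 11.1, -1.5]
finger_gap: 1.0
grip_force: 7.6
```

```bash
python3 - <<'E'
from h import *
c=viewer.read_camera('scene')
im=c['pixels'][80:280,230:470,::-1]
cv2.imwrite('pics/b.png',cv2.resize(im,(720,600),interpolation=cv2.INTER_CUBIC)); st()
E
```

```text
{'time_s': 8.583, 'tool_pos': [0.541, 0.263, 0.148], 'tool_rot': [-3.137, -0.012, 2.266], 'ft_force': [-9.41, 12.71, -1.893], 'qpos': [-0.631, 0.657, 0.152, 1.993, -0.212, 0.513, 0.371], 'finger_gap': 1.004, 'grip_force': 7.568}
```

View pics/b.png

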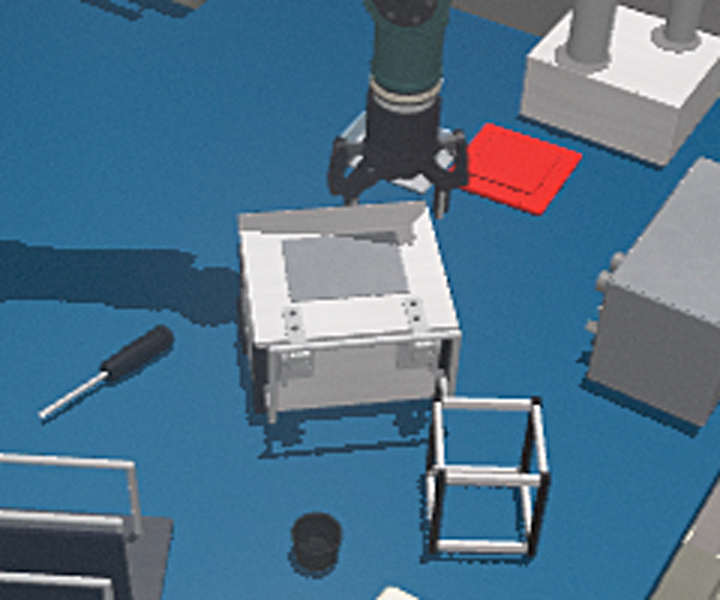

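{"method": "play_rows", "body": {"steps": [0.03,-0.035,0.7,0,-1,0.03,-0.035,0.7,0,-1,0.06,-0.07,0.69,0,-1,0.06,-0.07,0.69,0,-1,0.09,-0.11,0.68,0,-1,0.09,-0.11,0.68,0,-1,0,0,0,0,-1]}}

```text
time_s: 9.17
tool_pos: [0.5456, 0.2585, 0.1907]
tool_rot: [-3.139, -0.011, 2.265]
ft_force: [-10.1, 10.7, 1.5]
finger_gap: 1.0
grip_force: 7.3
```

{"method": "play_rows", "body": {"steps": [0.115,-0.14,0.66,0,-1,0.115,-0.14,0.66,0,-1,0.115,-0.14,0.66,0,-1,0.115,-0.14,0.66,0,-1,0.115,-0.14,0.66,0,-1,0.19,-0.225,0.61,0,-1,0.19,-0.225,0.61,0,-1,0.19,-0.225,0.61,0,-1,0.19,-0.225,0.61,0,-1,0.19,-0.225,0.61,0,-1,0,0,0,0,-1]}}

```text
time_s: 10.08
tool_pos: [0.5639, 0.2373, 0.2551]
tool_rot: [-3.142, -0.006, 2.264]
ft_force: [-6.8, 5.8, 4.2]
finger_gap: 0.999
grip_force: 4.5
```

{"method": "play_rows", "body": {"steps": [0.245,-0.295,0.545,0,-1,0.245,-0.295,0.545,0,-1,0.245,-0.295,0.545,0,-1,0.245,-0.295,0.545,0,-1,0.245,-0.295,0.545,0,-1,0.335,-0.4,0.46,0,-1,0.335,-0.4,0.46,0,-1,0.335,-0.4,0.46,0,-1,0.335,-0.4,0.46,0,-1,0.335,-0.4,0.46,0,-1,0.38,-0.46,0.365,0,-1,0.38,-0.46,0.365,0,-1,0.38,-0.46,0.365,0,-1,0.38,-0.46,0.365,0,-1,0.38,-0.46,0.365,0,-1,0,0,0,0,-1]}}

```text
time_s: 11.42
tool_pos: [0.6156, 0.1738, 0.3229]
tool_rot: [3.141, 0.003, 2.261]
ft_force: [-1.3, 0.5, 0.4]
finger_gap: 1.001
grip_force: 0.4
```

```bash
python3 - <<'E'
from h import *
c=viewer.read_camera('scene')
im=c['pixels'][40:240,230:470,::-1]
cv2.imwrite('pics/c.png',cv2.resize(im,(720,600),interpolation=cv2.INTER_CUBIC)); st()
E
```

```text
{'time_s': 11.467, 'tool_pos': [0.615, 0.175, 0.322], 'tool_rot': [3.141, 0.002, 2.262], 'ft_force': [-0.113, 0.985, -0.726], 'qpos': [-0.517, 0.471, 0.239, 1.803, -0.138, 0.884, 0.475], 'finger_gap': 0.996, 'grip_force': 0.366}
```

View pics/c.png

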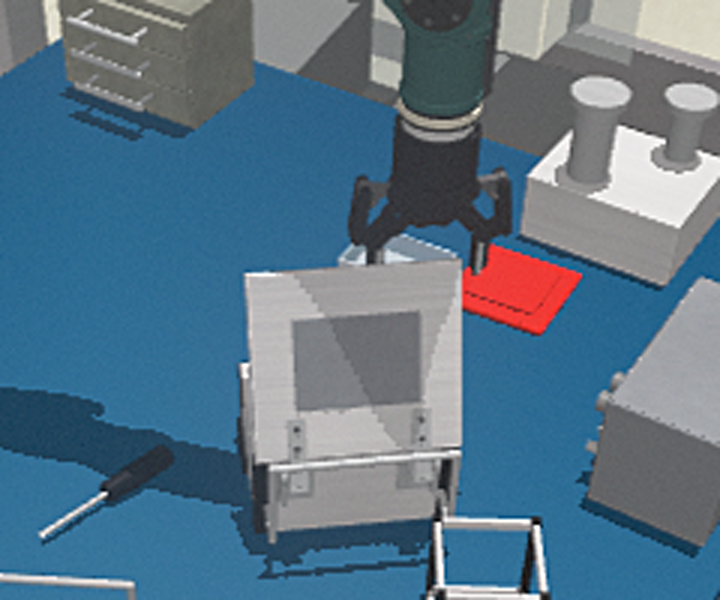

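{"method": "play_rows", "body": {"steps": [0.42,-0.51,0.2,0,-1,0.42,-0.51,0.2,0,-1,0.42,-0.51,0.2,0,-1,0.42,-0.51,0.2,0,-1,0.42,-0.51,0.15,0,-1,0.28,-0.34,0.1,0,-1,0.28,-0.34,0.1,0,-1,0.28,-0.34,0.1,0,-1,0,0,0,0,-1]}}

```text
time_s: 12.22
tool_pos: [0.6441, 0.1394, 0.335]
tool_rot: [3.141, 0.001, 2.263]
ft_force: [0.3, 0.6, 0.7]
finger_gap: 1.0
grip_force: 0.2
```

```bash
python3 - <<'E'
import numpy as np
u=np.array([.640,-.768]);v=np.array([.768,.640])
ph=np.linspace(0,np.pi/2,15)
P=5*(np.outer(np.sin(ph),u)+np.outer(np.cos(ph),v))
d=np.diff(P,axis=0).round(2)
print(', '.join(f'{a:g}, {b:g}, 0, -0.1122, -1' for a,b in d))
print(d.sum(0),P[-1]-P[0])
E
```

```text
0.33, -0.45, 0, -0.1122, -1, 0.28, -0.48, 0, -0.1122, -1, 0.23, -0.51, 0, -0.1122, -1, 0.17, -0.54, 0, -0.1122, -1, 0.11, -0.55, 0, -0.1122, -1, 0.04, -0.56, 0, -0.1122, -1, -0.02, -0.56, 0, -0.1122, -1, -0.08, -0.55, 0, -0.1122, -1, -0.14, -0.54, 0, -0.1122, -1, -0.2, -0.52, 0, -0.1122, -1, -0.26, -0.5, 0, -0.1122, -1, -0.31, -0.46, 0, -0.1122, -1, -0.36, -0.43, 0, -0.1122, -1, -0.41, -0.38, 0, -0.1122, -1
[-0.62 -7.03] [-0.64 -7.04]
```

{"method": "play_rows", "body": {"steps": [0.33,-0.45,0,-0.1122,-1,0.28,-0.48,0,-0.1122,-1,0.23,-0.51,0,-0.1122,-1,0.17,-0.54,0,-0.1122,-1,0.11,-0.55,0,-0.1122,-1,0.04,-0.56,0,-0.1122,-1,-0.02,-0.56,0,-0.1122,-1,-0.08,-0.55,0,-0.1122,-1,-0.14,-0.54,0,-0.1122,-1,-0.2,-0.52,0,-0.1122,-1,-0.26,-0.5,0,-0.1122,-1,-0.31,-0.46,0,-0.1122,-1,-0.36,-0.43,0,-0.1122,-1,-0.41,-0.38,0,-0.1122,-1,0,0,0,0,-1]}}

```text
time_s: 13.47
tool_pos: [0.6362, 0.0699, 0.3345]
tool_rot: [-3.141, 0.002, 0.69]
ft_force: [-0.6, 0.5, 0.6]
finger_gap: 0.997
grip_force: 0.2
```

```bash
python3 - <<'E'
from h import *
c=viewer.read_camera('scene')
im=c['pixels'][40:240,230:470,::-1]
cv2.imwrite('pics/d.png',cv2.resize(im,(720,600),interpolation=cv2.INTER_CUBIC)); st()
E
```

```text
{'time_s': 13.517, 'tool_pos': [0.637, 0.07, 0.335], 'tool_rot': [-3.141, 0.001, 0.695], 'ft_force': [-0.033, 0.303, 0.543], 'qpos': [-0.638, 0.53, 0.675, 1.8, -0.397, 0.953, -0.67], 'finger_gap': 1.001, 'grip_force': 0.189}
```

View pics/d.png

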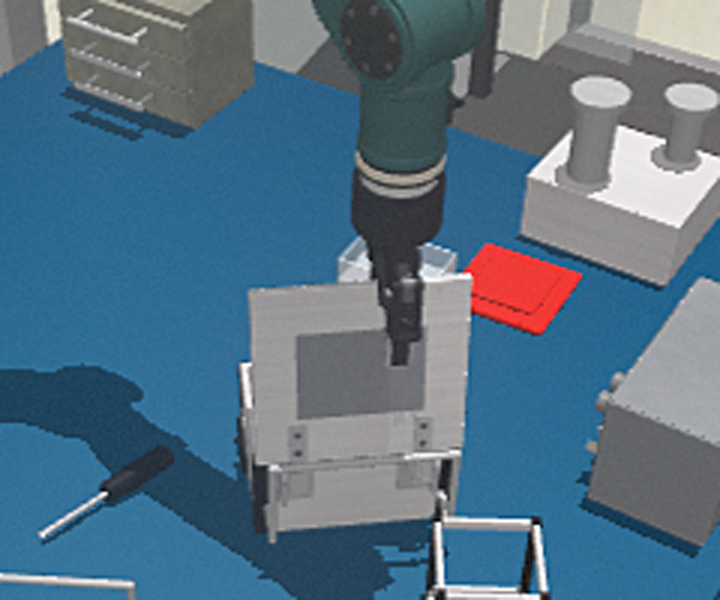

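{"method": "play_rows", "body": {"steps": [-0.21,-0.14,0,0,-1,-0.21,-0.14,0,0,-1,-0.21,-0.14,0,0,-1,-0.21,-0.14,0,0,-1,-0.21,-0.14,0,0,-1,-0.21,-0.14,0,0,-1,-0.21,-0.14,0.2,0,-1,-0.21,-0.14,0.3,0,-1,0,0,0,0,-0.8,0,0,0,0,-0.6,0,0,0,0,-0.4,0,0,0,0,-0.2,0,0,0,0,0,0,0,0,0,0.15,0,0,0,0,0.3,0,0,0,0,0.4,0,0,0,0,0.5,0,0,0,0,0.5]}}

```text
time_s: 15.02
tool_pos: [0.6204, 0.0591, 0.3398]
tool_rot: [3.141, 0.0, 0.693]
ft_force: [-0.0, -0.1, -0.0]
finger_gap: 0.256
grip_force: 0.0
```

{"method": "play_rows", "body": {"steps": [0,0,0,0,0.6,0,0,0,0,0.7,0,0,0,0,1,0,0,0,0,1,0,0,0,0,1,0,0,0,0,1]}}

```text
time_s: 15.52
tool_pos: [0.6205, 0.0591, 0.3399]
tool_rot: [3.141, -0.0, 0.693]
ft_force: [0.6, -0.0, 0.3]
finger_gap: 0.108
grip_force: 58.9
```

{"method": "play_rows", "body": {"steps": [0,0,0.15,0,1,0,0,0.15,0,1,0,0,0.2,0,1,0,0,0,0,1]}}

```text
time_s: 15.85
tool_pos: [0.62, 0.0593, 0.3446]
tool_rot: [-3.141, 0.001, 0.693]
ft_force: [1.1, 0.7, -3.6]
finger_gap: 0.11
grip_force: 58.3
```

{"method": "play_rows", "body": {"steps": [0,0,0.25,0,1,0,0,0.25,0,1,0,0,0.25,0,1,0,0,0,0,1]}}

```text
time_s: 16.18
tool_pos: [0.6207, 0.0591, 0.353]
tool_rot: [3.141, -0.001, 0.693]
ft_force: [0.6, 0.2, -4.1]
finger_gap: 0.106
grip_force: 58.4
```

{"method": "play_rows", "body": {"steps": [0,0,0.4,0,1,0,0,0.4,0,1,0,0,0.6,0,1,0,0,1,0,1,0,0,1.3,0,1,0,0,1.3,0,1,0,0,1.3,0,1,0,0,0.8,0,1,0,0,0.3,0,1,0,0,0,0,1]}}

```text
time_s: 17.02
tool_pos: [0.6208, 0.0591, 0.4277]
tool_rot: [3.141, -0.002, 0.693]
ft_force: [0.6, -0.4, -4.8]
finger_gap: 0.112
grip_force: 58.5
```

{"method": "play_rows", "body": {"steps": [-0.35,-0.76,0,-0.01,1,-0.35,-0.76,0,-0.01,1,-0.79,-1.7,0,-0.01,1,-0.79,-1.7,0,-0.01,1,-0.79,-1.7,0,-0.01,1,-0.79,-1.7,0,-0.01,1,-0.79,-1.7,0,-0.01,1,-0.79,-1.7,0,-0.01,1,-0.79,-1.7,0,-0.01,1,-0.79,-1.7,0,-0.01,1,-0.79,-1.7,0,-0.01,1,-0.79,-1.7,0,-0.01,1,-0.79,-1.7,0,-0.01,1,-0.79,-1.7,0,-0.01,1,-0.79,-1.7,0,-0.01,1,-0.79,-1.7,0,-0.01,1,-0.79,-1.7,0,-0.01,1,-0.79,-1.7,0,-0.01,1,-0.35,-0.76,0,-0.01,1,-0.35,-0.76,0,0,1]}}

```text
time_s: 18.68
tool_pos: [0.4791, -0.2446, 0.4264]
tool_rot: [-3.142, -0.0, 0.501]
ft_force: [-0.5, 0.4, -3.7]
finger_gap: 0.112
grip_force: 58.5
```

```bash
python3 - <<'E'
from h import *
c=viewer.read_camera('scene')
im=c['pixels'][100:320,130:400,::-1]
cv2.imwrite('pics/e.png',cv2.resize(im,(736,600),interpolation=cv2.INTER_CUBIC)); st()
for l in ('lid_centre','lid_hinge','lid_lip','rack_bay'): print(l,[(np.round(d['at'],4).tolist(),round(d['conf'],2)) for d in viewer.mark_of('scene',l)[:2]])
E
```

```text
{'time_s': 18.733, 'tool_pos': [0.478, -0.246, 0.427], 'tool_rot': [3.141, 0.001, 0.5], 'ft_force': [-0.626, -1.158, -3.695], 'qpos': [-0.289, 0.301, 0.873, 1.915, -0.264, 1.045, -0.374], 'finger_gap': 0.11, 'grip_force': 58.474}
lid_centre [([0.4757, -0.2407, 0.3021], 0.68)]
lid_hinge [([0.4777, -0.2479, 0.1937], 0.81), ([0.4798, -0.2426, 0.0117], 0.2)]
lid_lip [([0.4798, -0.2428, 0.3898], 0.61)]
rack_bay [([0.4792, -0.2444, 0.0085], 0.63)]
```

View pics/e.png

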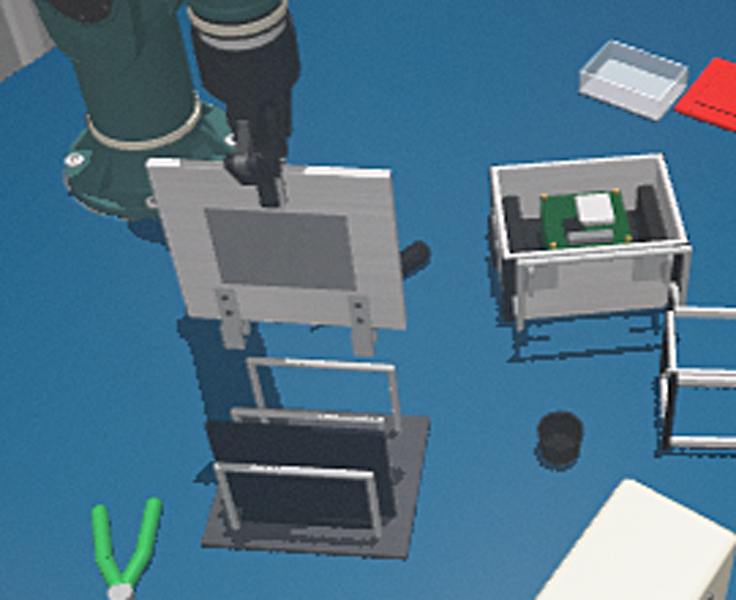

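{"method": "play_rows", "body": {"steps": [0.1,0.15,-0.7,0.004,1,0,0,-1.4,0,1,0,0,-1.4,0,1,0,0,-1.4,0,1,0,0,-1.4,0,1,0,0,-1.4,0,1,0,0,-1.4,0,1,0,0,-1.4,0,1,0,0,-1.4,0,1,0,0,-1.4,0,1,0,0,-1.4,0,1,0,0,-0.7,0,1,0,0,0,0,1]}}

```text
time_s: 20.02
tool_pos: [0.4807, -0.2402, 0.2704]
tool_rot: [-3.138, 0.002, 0.509]
ft_force: [-0.6, 0.2, -4.0]
finger_gap: 0.112
grip_force: 58.6
```

{"method": "play_rows", "body": {"steps": [0.1,-0.2,-0.2,0,1,0,0,-0.2,0,1,0,0,-0.2,0,1,0,0,-0.2,0,1,0,0,-0.2,0,1,0,0,0,0,1]}}

```text
time_s: 20.52
tool_pos: [0.4818, -0.2436, 0.2622]
tool_rot: [-3.141, 0.0, 0.507]
ft_force: [-1.4, 0.3, -4.1]
finger_gap: 0.107
grip_force: 58.6
```

{"method": "play_rows", "body": {"steps": [0,0,-0.1,0,1,0,0,-0.1,0,1,0,0,-0.1,0,1,0,0,-0.1,0,1,0,0,0,0,1]}}

```text
time_s: 20.93
tool_pos: [0.4821, -0.2438, 0.2584]
tool_rot: [3.141, -0.0, 0.507]
ft_force: [0.1, 0.4, -3.6]
finger_gap: 0.111
grip_force: 58.7
```

{"method": "play_rows", "body": {"steps": [0,0,-0.1,0,1,0,0,-0.1,0,1,0,0,0,0,1]}}

```text
time_s: 21.18
tool_pos: [0.4824, -0.2445, 0.2584]
tool_rot: [3.141, -0.002, 0.507]
ft_force: [-2.8, 2.2, 12.0]
finger_gap: 0.105
grip_force: 61.1
```

{"method": "play_rows", "body": {"steps": [0,0,0.12,0,1,0,0,0,0,1,0,0,0,0,0.6,0,0,0,0,0.4,0,0,0,0,0.2,0,0,0,0,0,0,0,0,0,0]}}

```text
time_s: 21.77
tool_pos: [0.482, -0.2437, 0.2574]
tool_rot: [3.141, 0.0, 0.507]
ft_force: [-0.2, -0.4, -1.0]
finger_gap: 0.497
grip_force: 0.0
```

```bash
python3 - <<'E'
from h import *
c=viewer.read_camera('scene'); st()
im=c['pixels'][120:320,150:390,::-1]
cv2.imwrite('pics/f.png',cv2.resize(im,(720,600),interpolation=cv2.INTER_CUBIC))
for l in ('lid_centre','lid_hinge','lid_lip'): print(l,[(np.round(d['at'],4).tolist(),round(d['conf'],2)) for d in viewer.mark_of('scene',l)[:1]])
E
```

```text
{'time_s': 21.817, 'tool_pos': [0.482, -0.244, 0.257], 'tool_rot': [3.142, 0.0, 0.507], 'ft_force': [0.118, -0.725, -0.12], 'qpos': [-0.117, 0.513, 0.694, 2.087, -0.502, 0.711, -0.159], 'finger_gap': 0.498, 'grip_force': 0.0}
lid_centre []
lid_hinge [([0.4819, -0.2469, 0.0226], 0.79)]
lid_lip [([0.4831, -0.2412, 0.2239], 0.6)]
```

View pics/f.png

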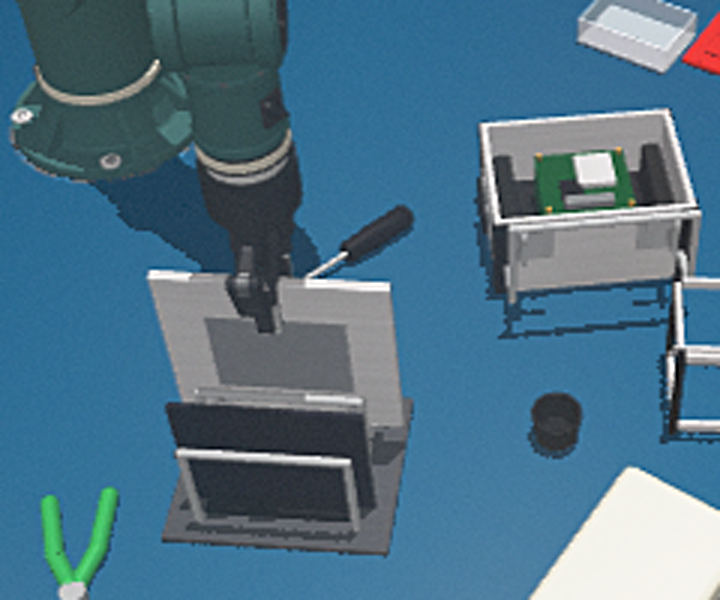

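Lid stands upright in the bay, hooks at floor level (hinge z 0.0226 ≈ 8+14 mm). Open further, retreat upward, and check.

{"method": "play_rows", "body": {"steps": [0,0,0,0,-0.4,0,0,0,0,-0.7,0,0,0,0,-0.7,0,0,0.6,0,-0.7,0,0,1.5,0,-0.7,0,0,2,0,-0.7,0,0,2,0,-0.7,0,0,2,0,-0.7,0,0,2,0,-0.7,0,0,2,0,-0.7,0,0,0,0,-0.7,0,0,0,0,-0.7]}}

```text
time_s: 22.97
tool_pos: [0.4823, -0.2441, 0.3798]
tool_rot: [3.14, -0.002, 0.507]
ft_force: [-0.7, 1.0, -1.5]
finger_gap: 0.852
grip_force: 0.0
```

```bash
python3 - <<'E'
from h import *
c=viewer.read_camera('scene'); st()
im=c['pixels'][120:320,150:390,::-1]
cv2.imwrite('pics/g.png',cv2.resize(im,(720,600),interpolation=cv2.INTER_CUBIC))
for l in ('lid_centre','lid_hinge','lid_lip'): print(l,[(np.round(d['at'],4).tolist(),round(d['conf'],2)) for d in viewer.mark_of('scene',l)[:1]])
E
```

```text
{'time_s': 23.017, 'tool_pos': [0.482, -0.243, 0.379], 'tool_rot': [-3.142, -0.001, 0.507], 'ft_force': [0.397, 0.255, -0.008], 'qpos': [-0.25, 0.359, 0.837, 1.971, -0.327, 0.95, -0.314], 'finger_gap': 0.852, 'grip_force': 0.0}
lid_centre [([0.4769, -0.2459, 0.1331], 0.97)]
lid_hinge [([0.6769, -0.1081, 0.0013], 0.69)]
lid_lip [([0.4841, -0.2421, 0.2202], 0.82)]
```

View pics/g.png

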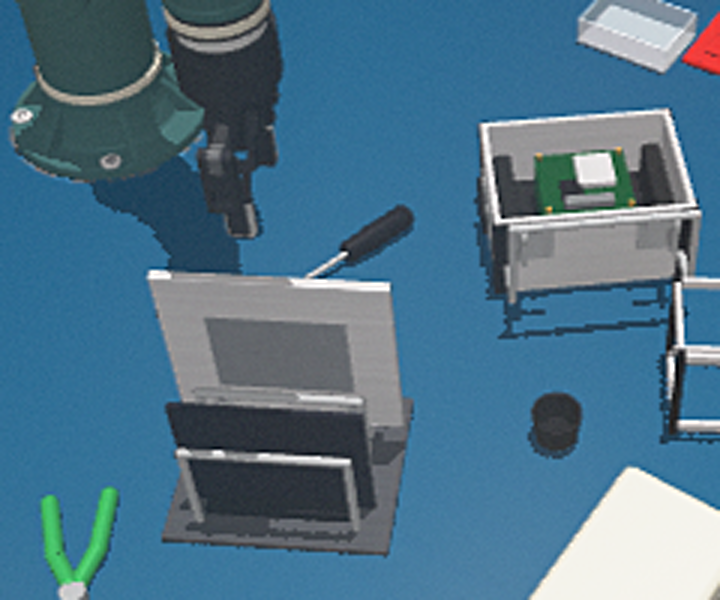

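The lid stands upright and stable in the bay, and the gripper is clear above it.

```bash
python3 -c "
from bench import workorder
print(workorder.hand_in())"
```

```text
the job is handed in; nothing more can be done
None
```

The lid is off the case and stands upright, hinge edge down, in the rack's empty bay with the gripper clear of it; the job was handed in at about 23 s, and no verdict was shown.

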